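# Set the kickstand and hold the frame stub upright

### The arm

A 7-joint arm with a two-finger parallel gripper is mounted at the origin on the work surface. World frame = base frame: x ahead of the robot, y to its left, z up, the work surface at z = 0. Lengths are in m, angles in rad, forces in N, time in s.
With the tool pointing down it reaches from about 0.4 to 0.875 m from the base axis. Payload 19.3 kg.
Tool frame: the origin (TCP) lies at the very end of the fingers, on their centre line; the grasp point (between the pads) lies 19 mm behind it; z points along the fingers, y is the direction in which the jaws open and shut (so a half turn about z gives the same grasp; the last joint's range is limited). The gripper opens to 85 mm and grips with 20 to 120 N. Pads are 22 mm wide; open, the fingers measure 114 mm over their backs; the gripper's body (76 mm by 85 mm) begins 54 mm behind the grasp point. The pads swing forward as they close: fully open they stand 13 mm farther back than shut.
Start: joints at [-1.306, 0.521, -0.036, 1.599, 0.021, 1.021, -0.113], TCP at [0.205, 0.59, 0.231] pointing down, gripper open.
Joint ranges: [-2.91, 2.91], [-0.3, 2.13], [-1.5, 1.42], [0.17, 2.43], [-1.26, 4.41], [0.16, 1.93], [-2.52, 2.52]. Speed limits (rad/s): [1.89, 1.89, 2.39, 2.39, 3.01, 3.01, 3.01].

### API

Orientations are given as [roll, pitch, yaw] about the fixed x, y, z axes, in that order (R = Rz(yaw) Ry(pitch) Rx(roll)).
In Python, from workcell import bot, viewer gives the robot as it stands.
- The arm moves only by the shell command python3 -m creep 'ROWS' [FORCE]. ROWS is JSON, a list of rows, each an object of numbers: "rx", "ry", "rz": the turn, a rotation vector about the tool's x, y, z in degrees; "tx", "ty", "tz": the shift along the tool's x, y, z in mm; "hand": the closure, from -1 (fully open) to 1 (shut), so that 0 is half open. In form: [{"rx": .., "ry": .., "rz": .., "tx": .., "ty": .., "tz": .., "hand": ..}, ...]. A call has 1 to 8 rows; each row is the pose to reach, as a shift and turn from the pose commanded when the call began, along the tool's axes at that moment; what a row does not reach only later rows make up. A row lasts 1/10 s, in which the tool goes at most 50 mm and 8.59 degrees, less where a joint would pass 70% of its speed; a pose out of reach is approached as far as the arm can. A call with a gripper value outside its range is refused whole. The fingers move at their own pace and stop on an object; FORCE is the grip in N (left out, the last holds). Time passes only in rows, so rows that repeat a pose let the fingers close. It gives the time, the measured TCP pose, the force and the opening at its end, in the units of the state.
- bot.observe(): the state, without advancing time (a new reading comes with each control period).
- viewer.grab_frame(name): name is "side" or "top" or "wrist"; returns a dict with "pixels" (480x640x3 uint8, blue, green, red), "vertical_fov" (degrees; the focal length in pixels is half the picture's height over the tangent of half this angle, whatever the lens; pixels are square), "cx", "cy" (the principal point, pixels), "rvec" (rotation vector, rad) and "tvec" (3), from world to camera coordinates, as OpenCV has them; the wrist camera has in their place "tool_from_camera" (4x4, takes a point from camera to tool coordinates, whose origin is the TCP and whose axes are the flange's). Camera axes: x right, y down, z forward; pixel columns grow to the right and rows downward; lengths in m; the calibration is good to about 2 mm. A picture is of the moment at which its call begins: read the wrist's pose just before it. There is no depth.
- bot.job_done(): hands the job in, once; it reports no verdict.
Trained networks look in a picture, given as the dict that the camera call returned (one of the last four; its "shot" number tells which), for a name from the list of things; names that differ only in an ending like _2 or _b are one class to them, and where a whole thing is asked for, a point or a joint stands for the part that bears it (a point fixed in the world has none). Each returns a list of dicts, best first, with "score" (0 to 1); they miss things now and then, are a little off and sometimes report something else, mostly with a low value. They report only what shows in the picture. A call takes as long as a camera call. They do not tell look-alikes from the thing itself.
- viewer.outline_of(target, picture): "mask" (480x640 bool, what is visible of it) and "bbox" ([left, top, right, bottom] in pixels, round what is visible of it).
The state is a dict: "clock": time; "qpos": joint angles; "qd": joint speeds; "joint_efforts": joint torques, N m; "position": TCP position; "tool_rot": TCP orientation; "force": force on the tool from outside, world axes, zero at the start; "moment": the same for the moment, N m; "grip_width": finger opening in m.
Only numpy, scipy, OpenCV 4.12 (cv2) and the standard library are available. Lean on these libraries where they do the work, as an engineer would, in place of code of your own. Each camera call takes 0.05 s, during which the arm holds its last target.

### The job

The bike frame stub on the workbench leans over under the weight of its wheel hub. First slide the round wooden pad along the bench onto the circle marked beside the base (do not lift it), then flip the kickstand down over centre until it is fully down, and last take the frame by its top tube, bring it upright with the kickstand's foot over the pad, and finish still holding it there, because it tips back when let go. Leave the file, the tin and the wooden offcut where they are.

Things in the scene. Friction and masses are not known exactly. Their poses are not given: they have to be found in the camera images.
- pad_center (a point): centre (half-way up, 8 mm above the bench) of the loose round wooden pad, 96 mm across, 16 mm thick, 0.22 kg, lying flat on the bench on the kickstand's side of the base; too wide to grasp, it is pushed at its edge; its yaw does not matter
- foot_spot (a point): centre, on the bench (z = 0), of the circle (dark outline, 112 mm across) marked beside the steel base: the pad's target. It lies at (30, 115, 0) mm in the base's axes; it stays fixed
- base: fixed dark steel base plate 250 x 88 x 10 mm (from y = -57 to +31), two bearing blocks 54 mm high at x = +-108, two rest posts 94 mm high at x = +-85, y = -42. Origin on the bench under the frame's tilting axis; x: along the tubes and the tilting axis; y: level, to the side of the kickstand and the circle; z: up. Yaw within 0.25 rad of the world's
- frame (a joint): lean of the frame stub about the base's x axis, 35 mm above the bench: 0 = upright, positive = leaning to the base's -y side (the hub's side); range -0.06 to 0.30 rad, starts at 0.30 on its stop. About 1.1 kg; the hub's weight tips it back to 0.30 from any angle; 1 to 3 N sideways at the top tube hold it upright. With the pad in place the kickstand's foot meets it about 0.02 rad beyond upright
- top_tube (a point): the frame's straight round aluminium top tube, 22 mm thick, 210 mm long, to be held here (part of the frame and turning with it). Origin at its middle, on its axis, 215 mm from the tilting axis (250 mm above the bench when upright); x: along the tube; z: away from the tilting axis (up when upright). The tube is free all round between the uprights at x = +-85 mm; the cross bar lies 100 mm below
- kickstand (a joint): angle of the kickstand: 0 = folded up (start), 1.829 rad = fully down on its stop. An over-centre spring pushes it back to 0 below about 0.9 rad and snaps it on to 1.83 beyond; the first push takes about 3 N at the foot. Folded, the leg points to the base's -x and somewhat up and is pressed down from above; on the way it also swings to +y, and ends pointing down and out to +y
- kick_foot (a point): centre of the kickstand's rubber foot, a ball 20 mm across at the end of the dark steel leg (12 mm thick, 143 mm from pivot to foot centre)
- kick_pivot (a point): centre of the kickstand's pivot on the frame, at (30, 40, 115) mm from the middle of the tilting axis in the frame's axes (x along the tubes, z up when upright), which are this point's axes. In these the kickstand turns, right-handed, about (-0.163, -0.840, -0.518); the leg from pivot to foot is (-136, 0, 43) mm folded and (0, 75, -121.5) mm when fully down
- file: bystander: small file 190 mm long with a blue handle, lying on the bench beyond the pad; leave alone
- tin: bystander: closed grey tin, 60 mm across, 70 mm high, on the hub's side; leave alone
- offcut: bystander: stepped half-round wooden offcut, 45 x 70 x 42 mm, on the hub's side; leave alone
- hub (a point): middle of the steel wheel hub's body, 80 mm across, sticking out 93 mm to -y from the middle of the frame's cross bar (150 mm above the bench when upright). The frame also has two uprights, 18 mm thick, at x = +-85 mm. Axes: the frame's
Not all that is in view belongs to the job. Of the things that look like the part that bears pad_center, take the one that is farthest from the robot's base at the start.

How it is judged:
On the way, in this order (a step that is already met when the one before it is completed fails the run):
1. the pad lies on the marked circle (horizontal distance between pad_center and foot_spot below 0.025 m and linear speed of pad below 0.02 m/s), for 0.2 s.
2. the kickstand is fully down while the pad stays on the circle (value of joint kickstand above 1.7 rad and horizontal distance between pad_center and foot_spot below 0.025 m), for 0.2 s.
3. the frame is upright, held by its top tube (value of joint frame between -0.07 and 0.07 rad and contact force between the fingers and frame_c0 above 0.5 N), for 0.2 s.
At the end, for the whole second after the job is handed in: The pad lies flat with its centre within 25 mm of the circle's centre, the kickstand is down (beyond 1.7 of 1.83 rad), and the frame is still and upright within 0.07 rad, with the fingers holding it at the top tube (more than 0.5 N) (all of step 2 and all of step 3 and height (world z) of pad_center below 0.013 m and velocity of joint frame between -0.1 and 0.1 rad/s); the arm keeps its last pose, push and grip.
It fails at once if the pad is lifted off the bench (height (world z) of pad_center above 0.025 m).
It fails at once if a bystander is disturbed (distance of any of file, tin, offcut from where it was at the start of the episode above 0.03 m).
It also fails if it takes over 67 s, if anything falls off the work surface, if the arm or the gripper's body presses on something with over 40 N, if the wrist force passes 120 N, or if a joint passes its speed limit or range.

## Working session

There is one attempt and no reset: what is moved stays moved. The work goes in short steps, Python scripts to look and compute and a shell command to move; the robot and the scene stay as the last step left them, time stands still between calls to the robot, and variables do not carry over. Pictures are saved under pics/ and viewed, and the job is handed in when it is done.

```bash
ls; mkdir -p pics
cat > h.py <<'E'
import numpy as np, cv2
from workcell import bot, viewer
from scipy.spatial.transform import Rotation as R
def K(p):
    f=240/np.tan(np.radians(p["vertical_fov"])/2)
    return np.array([[f,0,p["cx"]],[0,f,p["cy"]],[0,0,1.]])
def campose(p):
    if "rvec" in p and p["rvec"] is not None:
        Rm=cv2.Rodrigues(np.array(p["rvec"],float))[0]; t=np.array(p["tvec"],float).ravel()
    else:
        s=bot.observe(); T=np.eye(4); T[:3,:3]=R.from_euler('xyz',s["tool_rot"]).as_matrix(); T[:3,3]=s["position"]
        M=np.linalg.inv(T@np.array(p["tool_from_camera"])); Rm=M[:3,:3]; t=M[:3,3]
    return Rm,t
def ray(p,uv,z,P=None):
    Rm,t=P or campose(p); d=Rm.T@np.linalg.inv(K(p))@np.array([uv[0],uv[1],1.]); c=-Rm.T@t
    return c+d*(z-c[2])/d[2]
def proj(p,X,P=None):
    Rm,t=P or campose(p); x=(Rm@np.atleast_2d(X).T).T+t; u=(K(p)@x.T).T
    return u[:,:2]/u[:,2:]
E
python3 - <<'E'
from h import *
print(bot.observe())
for n in("side","top"):
    p=viewer.grab_frame(n); print(n,{k:v for k,v in p.items() if k!="pixels"}); cv2.imwrite(f"pics/{n}0.png",p["pixels"])
    for t in("pad_center","base","file","tin","offcut","hub","top_tube","kickstand","kick_foot"):
        print(t,[(round(d["score"],2),d["bbox"]) for d in viewer.outline_of(t,p)][:4])
print(bot.observe()["clock"])
E
```

```text
pics
{'clock': 0.0, 'qpos': array([-1.30621396,  0.52200944, -0.03631046,  1.5999873 ,  0.02119998,
        1.0210812 , -0.11283728]), 'qd': array([ 3.61304002e-04,  1.50739751e-03,  2.64670785e-03, -6.34630769e-04,
       -3.33770040e-04,  9.43859554e-04, -8.92683292e-05]), 'joint_efforts': array([-3.54060239e-04, -9.27116561e+01,  1.97914816e+00, -3.69923151e+01,
        1.77694269e-02,  8.29361379e-03, -2.12403296e-05]), 'position': array([0.20528928, 0.58998152, 0.23073618]), 'tool_rot': array([-3.14049566e+00,  8.59215386e-05,  2.80674801e+00]), 'force': array([-0.76594819,  1.13844039,  1.36225354]), 'moment': array([-0.03030693, -0.03638253, -0.0086445 ]), 'grip_width': 0.08543485716270613}
side {'vertical_fov': 44.45492265240963, 'cx': 320.139552647302, 'cy': 245.6516888890115, 'rvec': array([ 2.36266068, -0.21033185,  0.08322444]), 'tvec': array([-0.47649458,  0.14224877,  1.56587661]), 'shot': 1}
pad_center [(0.85, [242.0, 192.4, 272.6, 218.9]), (0.81, [296.2, 197.5, 328.8, 226.5]), (0.72, [197.7, 200.9, 227.5, 221.3]), (0.66, [265.1, 241.8, 300.4, 268.6])]
base [(0.61, [30
[... 361 characters left out ...]
067577, 'rvec': array([ 2.17345998, -2.21293342,  0.05837817]), 'tvec': array([-0.04286707,  0.46177114,  1.12357085]), 'shot': 2}
pad_center [(0.96, [152.4, 332.2, 190.7, 371.7]), (0.84, [181.2, 204.4, 225.6, 246.8]), (0.79, [250.2, 250.1, 286.2, 289.2]), (0.77, [157.6, 273.6, 199.6, 314.0])]
base [(0.56, [251.7, 134.9, 374.6, 259.7])]
file [(0.75, [205.0, 101.1, 213.3, 180.4])]
tin [(0.82, [451.7, 247.5, 484.9, 275.3])]
offcut [(0.6, [442.1, 176.8, 476.7, 204.5])]
hub [(0.6, [311.3, 133.5, 373.6, 248.8]), (0.22, [313.0, 171.1, 324.9, 248.8])]
top_tube [(0.68, [310.3, 133.1, 375.3, 250.6])]
kickstand [(0.76, [314.4, 168.8, 325.4, 247.1])]
kick_foot [(0.32, [313.0, 135.6, 375.0, 251.6])]
1.0
```

View pics/side0.png

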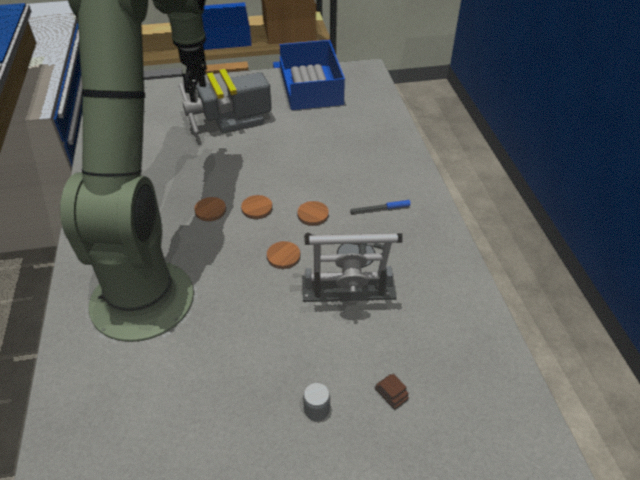

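View pics/top0.png

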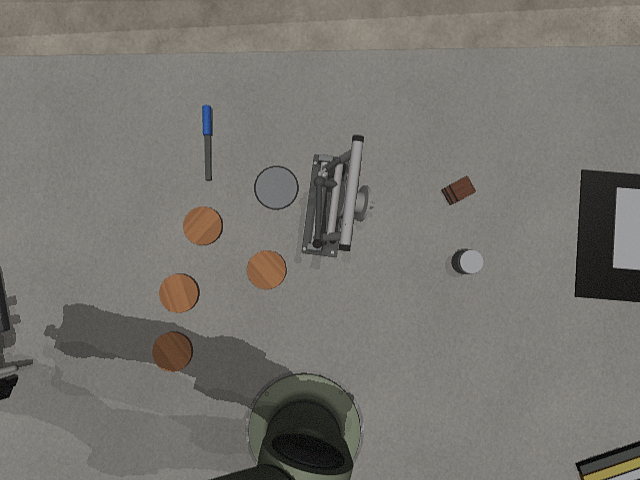

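Run:
```python
from h import *
p=viewer.grab_frame("top"); s=viewer.grab_frame("side")
cv2.imwrite("pics/crop1.png",cv2.resize(p["pixels"][90:390,140:400],None,fx=2.3,fy=2,interpolation=cv2.INTER_CUBIC)[:600,:598])
for d in viewer.outline_of("pad_center",p):
    m=d["mask"]; ys,xs=np.nonzero(m); (c,_),=[cv2.minEnclosingCircle(np.c_[xs,ys].astype(np.float32))]
    X=ray(p,(xs.mean(),ys.mean()),0.014); print("pad top",d["score"],(xs.mean(),ys.mean()),X[:2],np.hypot(*X[:2]))
for d in viewer.outline_of("pad_center",s):
    ys,xs=np.nonzero(d["mask"]); X=ray(s,(xs.mean(),ys.mean()),0.014); print("pad side",d["score"],(xs.mean(),ys.mean()),X[:2],np.hypot(*X[:2]))
# circle: dark ring
g=p["pixels"][160:215,245:306].mean(2); m=(g<75).astype(np.uint8)
ys,xs=np.nonzero(m); pts=np.c_[xs+245,ys+160].astype(np.float32); e=cv2.fitEllipse(pts); print("ring",e,len(pts),ray(p,e[0],0))
for n in("file","tin","offcut"):
    d=viewer.outline_of(n,p)
    if d: ys,xs=np.nonzero(d[0]["mask"]); print(n,ray(p,(xs.mean(),ys.mean()),0.02)[:2])
# grid base corners
print("base corners", [ray(p,uv,0.01)[:2].round(4) for uv in ((315,154),(303,255),(341,257))])
```

```text
pad top 0.85 (np.float64(266.3418150975403), np.float64(269.0245971162002)) [0.39390098 0.08833326] 0.40368396895031805
pad top 0.75 (np.float64(202.5185810810811), np.float64(225.3108108108108)) [0.50476361 0.24513949] 0.5611414013434979
pad top 0.63 (np.float64(178.78964143426296), np.float64(292.38326693227094)) [0.3404869  0.30406741] 0.45649569320539407
pad top 0.59 (np.float64(172.17923076923077), np.float64(350.8676923076923)) [0.19871984 0.32033537] 0.37696727322960627
pad side 0.74 (np.float64(313.01978691019787), np.float64(212.64992389649925)) [0.5047889  0.23849049] 0.5582916343542886
pad side 0.7 (np.float64(283.6450331125828), np.float64(254.57615894039736)) [0.39381157 0.08097615] 0.4020506037701321
pad side 0.68 (np.float64(256.95588235294116), np.float64(206.5686274509804)) [0.34025881 0.29614391] 0.4510845547064132
ring ((275.9035949707031, 187.32398986816406), (42.53276824951172, 43.028564453125), 81.46125793457031) 191 [0.59867219 0.06367527 0.        ]
file [0.71845921 0.23172925]
tin [ 0.40458368 -0.40437   ]
offcut [ 0.58147452 -0.38835086]
base corners [array([ 0.6793, -0.0363]), array([ 0.4269, -0.0023]), array([ 0.4203, -0.0962])]
```

View pics/crop1.png

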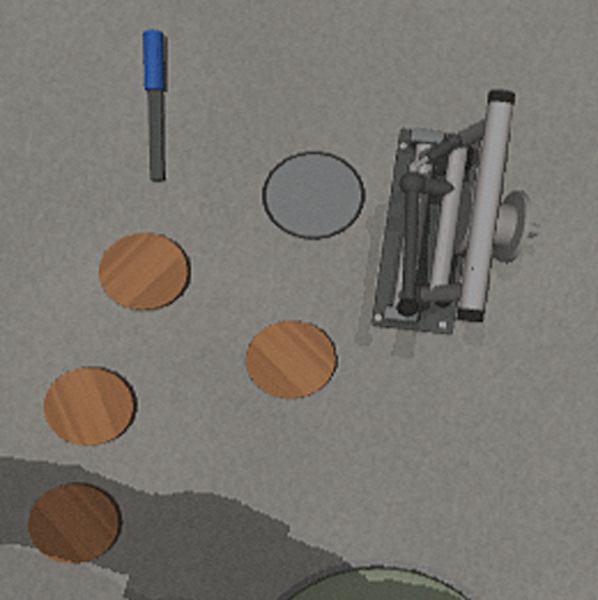

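Pad candidates in the top view: (203,226), (267,270), (179,293) and (173,351). Their distances from the robot base are 0.56, 0.40, 0.46 and 0.38 m. The disc at (203,226) is the farthest, lies nearest the file and shows clearly in the crop, so that is the pad. The circle is at (276,187).

Next I move behind the pad with the jaws across the push direction.

```bash
python3 -m creep '[{"tz":-20},{"tx":-339,"ty":-174,"tz":20,"rz":43,"hand":0},{"tx":-339,"ty":-174,"tz":20,"rz":43,"hand":0},{"tx":-339,"ty":-174,"tz":20,"rz":43,"hand":0},{"tx":-339,"ty":-174,"tz":20,"rz":43,"hand":0},{"tx":-339,"ty":-174,"tz":20,"rz":43,"hand":0},{"tx":-339,"ty":-174,"tz":20,"rz":43,"hand":0},{"tx":-339,"ty":-174,"tz":20,"rz":43,"hand":0}]' 30; python3 -m creep '[{"tx":0}]'
```

```text
schema error: expected keys rx, ry, rz, tx, ty, tz, hand
schema error: expected keys rx, ry, rz, tx, ty, tz, hand
```

```bash
python3 -m creep '[{"rx":0,"ry":0,"rz":0,"tx":0,"ty":0,"tz":-20,"hand":0},{"rx":0,"ry":0,"rz":43,"tx":-339,"ty":-174,"tz":20,"hand":0},{"rx":0,"ry":0,"rz":43,"tx":-339,"ty":-174,"tz":20,"hand":0},{"rx":0,"ry":0,"rz":43,"tx":-339,"ty":-174,"tz":20,"hand":0},{"rx":0,"ry":0,"rz":43,"tx":-339,"ty":-174,"tz":20,"hand":0},{"rx":0,"ry":0,"rz":43,"tx":-339,"ty":-174,"tz":20,"hand":0},{"rx":0,"ry":0,"rz":43,"tx":-339,"ty":-174,"tz":20,"hand":0},{"rx":0,"ry":0,"rz":43,"tx":-339,"ty":-174,"tz":20,"hand":0}]' 30
```

```text
clock: 2.15
position: [0.4467, 0.337, 0.2148]
tool_rot: [3.141, -0.0, 2.056]
force: [0.7, 0.9, 0.3]
grip_width: 0.0429
```

Run:
```python
from h import *
s=bot.observe(); print(s["position"],s["tool_rot"],np.abs(s["qd"]).max(),s["qpos"].round(2))
p=viewer.grab_frame("wrist"); cv2.imwrite("pics/w1.png",p["pixels"]); P=campose(p)
for d in viewer.outline_of("pad_center",p):
    ys,xs=np.nonzero(d["mask"]); print(d["score"],d["bbox"],ray(p,(xs.mean(),ys.mean()),0.014,P))
print("ring px",proj(p,[[0.599,0.064,0],[0.505,0.243,0.014]],P))
```

```text
[0.44668375 0.33697644 0.21480281] [ 3.14108688e+00 -9.37927292e-05  2.05634611e+00] 0.9678836394171141 [-0.9   0.44  0.2   1.8  -0.11  0.91 -0.17]
0.9 [0.3, 15.7, 99.2, 154.6] [0.2136431  0.31870684 0.014     ]
0.81 [111.7, 351.7, 200.8, 399.1] [0.38274653 0.10946604 0.014     ]
0.68 [278.5, 274.3, 380.2, 369.6] [0.50749177 0.23826887 0.014     ]
0.61 [130.8, 127.3, 246.0, 242.7] [0.34391657 0.29837129 0.014     ]
ring px [[327.29491258 469.63646309]
 [327.39633308 315.83506819]]
```

View pics/w1.png

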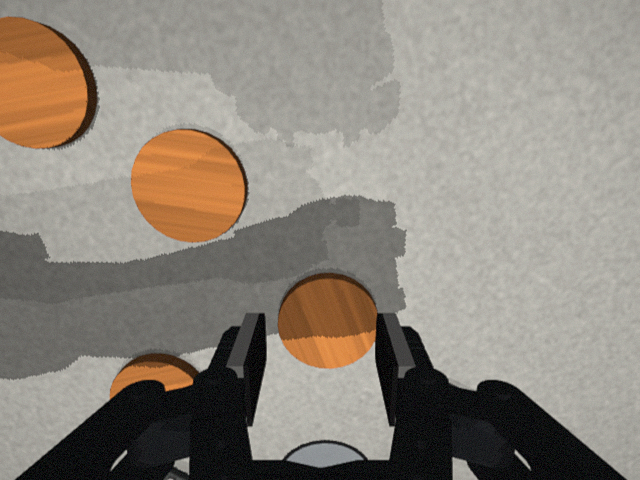

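```bash
python3 -m creep '[{"rx":0,"ry":0,"rz":0,"tx":-10,"ty":0,"tz":50,"hand":0},{"rx":0,"ry":0,"rz":0,"tx":-10,"ty":0,"tz":100,"hand":0},{"rx":0,"ry":0,"rz":0,"tx":-10,"ty":0,"tz":140,"hand":0},{"rx":0,"ry":0,"rz":0,"tx":-10,"ty":0,"tz":170,"hand":0},{"rx":0,"ry":0,"rz":0,"tx":-10,"ty":0,"tz":170,"hand":0},{"rx":0,"ry":0,"rz":0,"tx":-10,"ty":0,"tz":170,"hand":0}]'
```

```text
clock: 2.85
position: [0.4505, 0.3296, 0.0454]
tool_rot: [-3.141, 0.0, 2.056]
force: [0.0, 0.5, 1.5]
grip_width: 0.0429
```

```bash
python3 -m creep '[{"rx":0,"ry":0,"rz":0,"tx":-25,"ty":7,"tz":25,"hand":0},{"rx":0,"ry":0,"rz":0,"tx":-25,"ty":7,"tz":35,"hand":0},{"rx":0,"ry":0,"rz":0,"tx":-25,"ty":7,"tz":39,"hand":0},{"rx":0,"ry":0,"rz":0,"tx":-25,"ty":7,"tz":39,"hand":0},{"rx":0,"ry":0,"rz":0,"tx":-25,"ty":7,"tz":39,"hand":0}]'
python3 - <<'E'
from h import *
s=bot.observe(); p=viewer.grab_frame("wrist"); cv2.imwrite("pics/w2.png",p["pixels"]); P=campose(p)
print(s["position"],s["force"])
for d in viewer.outline_of("pad_center",p):
    ys,xs=np.nonzero(d["mask"]); print(d["score"],d["bbox"],ray(p,(xs.mean(),ys.mean()),0.014,P))
E
```

```text
clock: 3.35
position: [0.4683, 0.3117, 0.0069]
tool_rot: [3.14, -0.001, 2.057]
force: [0.7, -0.7, 0.7]
grip_width: 0.0428
[0.46826174 0.3116685  0.00692497] [ 0.71391855 -0.72951511  0.69380444]
0.66 [0.1, 56.8, 130.4, 329.6] [0.3633714  0.31674413 0.014     ]
0.55 [247.2, 382.9, 396.2, 467.0] [0.48764495 0.27560977 0.014     ]
```

View pics/w2.png

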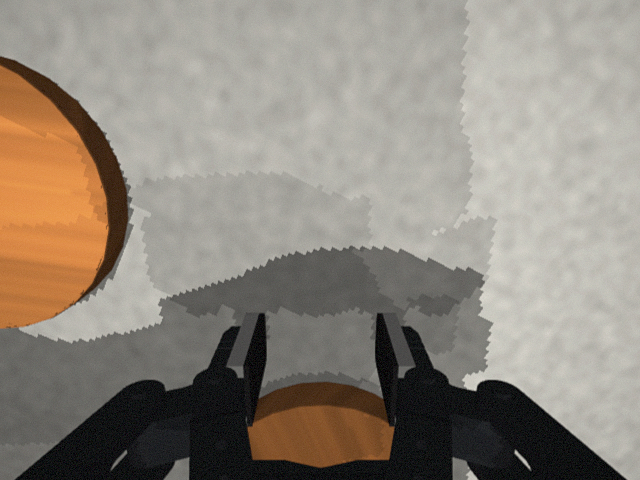

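```bash
python3 -m creep '[{"rx":0,"ry":0,"rz":0,"tx":0,"ty":0,"tz":3,"hand":0},{"rx":0,"ry":0,"rz":0,"tx":0,"ty":0,"tz":5,"hand":0},{"rx":0,"ry":0,"rz":0,"tx":0,"ty":0,"tz":5,"hand":0}]'
```

```text
clock: 3.75
position: [0.4679, 0.3107, 0.0005]
tool_rot: [-3.141, 0.0, 2.056]
force: [0.8, 0.3, -0.1]
grip_width: 0.0425
```

```bash
python3 -m creep '[{"rx":0,"ry":0,"rz":0,"tx":0,"ty":0,"tz":2,"hand":0},{"rx":0,"ry":0,"rz":0,"tx":0,"ty":0,"tz":2,"hand":0},{"rx":0,"ry":0,"rz":0,"tx":0,"ty":0,"tz":2,"hand":0}]'
```

```text
clock: 4.05
position: [0.4682, 0.3107, -0.0013]
tool_rot: [-3.141, 0.0, 2.056]
force: [-0.1, -0.2, -0.8]
grip_width: 0.0427
```

```bash
python3 -m creep '[{"rx":0,"ry":0,"rz":0,"tx":-12,"ty":0,"tz":0,"hand":0},{"rx":0,"ry":0,"rz":0,"tx":-24,"ty":0,"tz":0,"hand":0},{"rx":0,"ry":0,"rz":0,"tx":-36,"ty":0,"tz":0,"hand":0},{"rx":0,"ry":0,"rz":0,"tx":-48,"ty":0,"tz":0,"hand":0},{"rx":0,"ry":0,"rz":0,"tx":-60,"ty":0,"tz":0,"hand":0},{"rx":0,"ry":0,"rz":0,"tx":-72,"ty":0,"tz":0,"hand":0},{"rx":0,"ry":0,"rz":0,"tx":-84,"ty":0,"tz":0,"hand":0},{"rx":0,"ry":0,"rz":0,"tx":-96,"ty":0,"tz":0,"hand":0}]'
cat >> h.py <<'E'
def pads(n="top"):
    p=viewer.grab_frame(n); P=campose(p); s=bot.observe(); print(s["position"].round(4),s["force"].round(1))
    for d in viewer.outline_of("pad_center",p):
        ys,xs=np.nonzero(d["mask"]); print(round(d["score"],2),d["bbox"],xs.mean().round(1),ys.mean().round(1),ray(p,(xs.mean(),ys.mean()),0.014,P).round(4))
    return p
E
python3 - <<'E'
from h import *
p=pads(); cv2.imwrite("pics/t2.png",p["pixels"]); p=pads("side"); cv2.imwrite("pics/s2.png",p["pixels"])
E
```

```text
clock: 4.85
position: [0.5134, 0.2249, -0.0012]
tool_rot: [3.142, -0.0, 2.056]
force: [-0.5, 0.9, 0.0]
grip_width: 0.0427
[ 0.5145  0.2227 -0.0011] [ 2.1 -2.7  0.5]
0.96 [208.9, 190.6, 253.7, 232.8] 230.3 211.0 [0.539 0.176 0.014]
0.75 [249.1, 250.1, 283.9, 287.2] 266.2 269.0 [0.394  0.0886 0.014 ]
0.58 [164.3, 276.8, 200.9, 311.0] 183.6 294.7 [0.3346 0.2923 0.014 ]
[ 0.5134  0.2249 -0.0012] [ 0.6  1.4 -0.3]
0.93 [309.7, 213.3, 346.4, 238.8] 328.2 225.5 [0.5397 0.1752 0.014 ]
0.79 [194.5, 197.5, 229.9, 220.7] 209.8 208.6 [0.1976 0.3123 0.014 ]
0.76 [262.6, 240.0, 300.1, 269.9] 283.6 254.5 [0.3936 0.0813 0.014 ]
0.55 [244.0, 192.8, 277.2, 219.8] 257.3 206.9 [0.3413 0.2943 0.014 ]
```

View pics/t2.png

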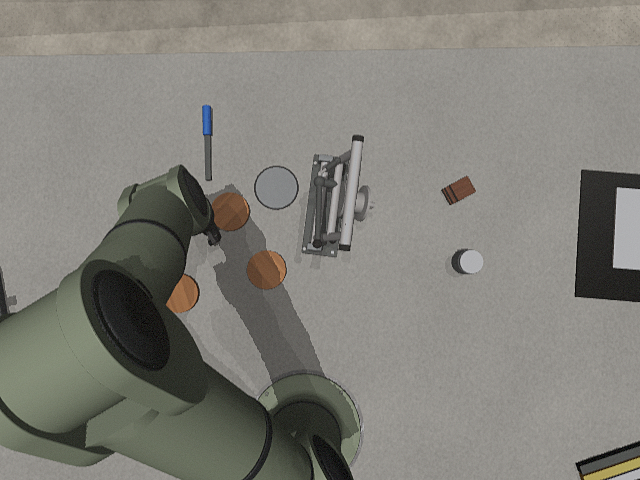

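View pics/s2.png

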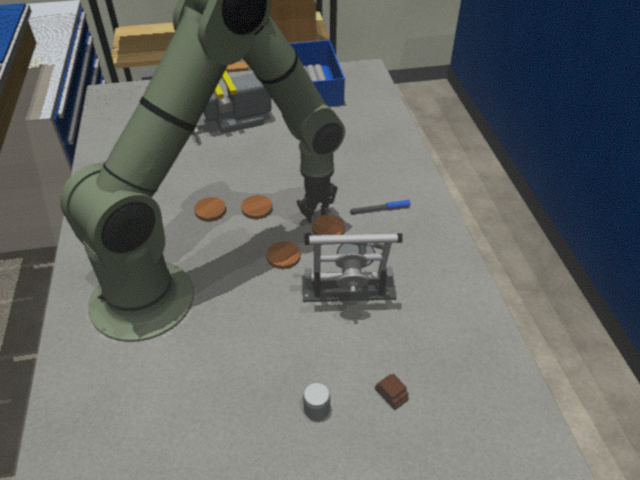

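```bash
python3 -m creep '[{"rx":0,"ry":0,"rz":0,"tx":-14,"ty":0,"tz":0,"hand":0},{"rx":0,"ry":0,"rz":0,"tx":-30,"ty":0,"tz":0,"hand":0},{"rx":0,"ry":0,"rz":0,"tx":-46,"ty":0,"tz":0,"hand":0},{"rx":0,"ry":0,"rz":0,"tx":-62,"ty":0,"tz":0,"hand":0},{"rx":0,"ry":0,"rz":0,"tx":-78,"ty":0,"tz":0,"hand":0},{"rx":0,"ry":0,"rz":0,"tx":-94,"ty":0,"tz":0,"hand":0},{"rx":0,"ry":0,"rz":0,"tx":-106,"ty":0,"tz":0,"hand":0},{"rx":0,"ry":0,"rz":0,"tx":-112,"ty":0,"tz":0,"hand":0}]'
python3 - <<'E'
from h import *
p=pads(); cv2.imwrite("pics/t3.png",cv2.resize(p["pixels"][120:300,160:400],None,fx=3,fy=3))
p=pads("side")
E
```

```text
clock: 5.85
position: [0.5658, 0.1254, -0.0012]
tool_rot: [-3.142, 0.0, 2.055]
force: [-0.3, 0.9, 0.1]
grip_width: 0.0427
[ 0.566   0.125  -0.0012] [ 0.6 -1.7 -0.2]
0.84 [248.3, 251.0, 284.4, 288.6] 266.4 269.0 [0.3939 0.0883 0.014 ]
0.67 [258.7, 168.5, 293.6, 207.1] 272.6 189.5 [0.591  0.0706 0.014 ]
[ 0.5652  0.1268 -0.0012] [-0.2  0.7 -0.7]
0.97 [265.9, 239.8, 299.4, 270.8] 283.3 254.6 [0.3929 0.0812 0.014 ]
0.95 [244.5, 195.4, 273.5, 217.0] 256.9 206.2 [0.3402 0.2977 0.014 ]
0.73 [334.8, 244.3, 369.0, 253.5] 348.6 248.4 [0.5794 0.072  0.014 ]
0.68 [194.0, 198.0, 229.3, 221.9] 210.0 208.6 [0.1981 0.3124 0.014 ]
0.52 [302.2, 233.7, 403.1, 289.0] 351.7 256.8 [0.5813 0.0386 0.014 ]
```

View pics/t3.png

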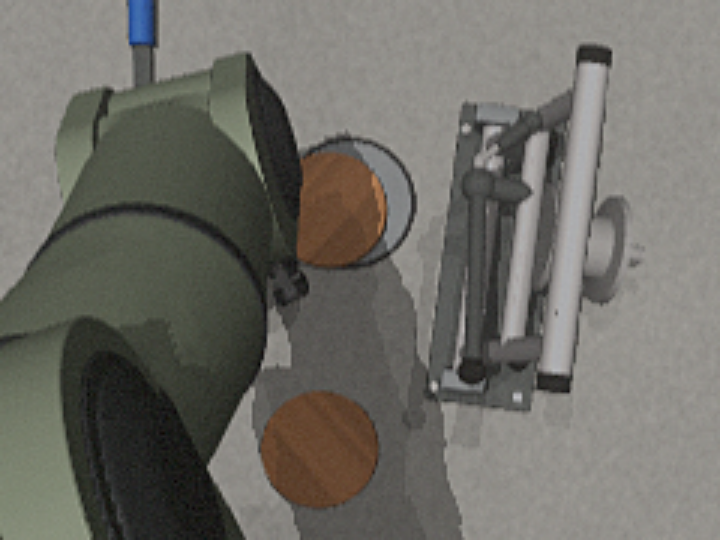

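```bash
python3 -m creep '[{"rx":0,"ry":0,"rz":0,"tx":-8,"ty":0,"tz":0,"hand":0},{"rx":0,"ry":0,"rz":0,"tx":-16,"ty":0,"tz":0,"hand":0},{"rx":0,"ry":0,"rz":0,"tx":-18,"ty":0,"tz":0,"hand":0},{"rx":0,"ry":0,"rz":0,"tx":-18,"ty":0,"tz":0,"hand":0},{"rx":0,"ry":0,"rz":0,"tx":10,"ty":0,"tz":0,"hand":0},{"rx":0,"ry":0,"rz":0,"tx":60,"ty":0,"tz":-20,"hand":0},{"rx":0,"ry":0,"rz":0,"tx":80,"ty":0,"tz":-100,"hand":0},{"rx":0,"ry":0,"rz":0,"tx":80,"ty":0,"tz":-150,"hand":0}]'
python3 - <<'E'
from h import *
p=pads(); cv2.imwrite("pics/t4.png",cv2.resize(p["pixels"][120:300,160:400],None,fx=3,fy=3))
s=bot.observe();p=pads("wrist");cv2.imwrite("pics/w4.png",p["pixels"])
E
```

```text
clock: 6.85
position: [0.5277, 0.1962, 0.1157]
tool_rot: [-3.139, -0.001, 2.06]
force: [0.6, -0.6, 0.8]
grip_width: 0.0428
[0.5312 0.1972 0.1237] [ 5.2  2.8 11.4]
0.92 [249.1, 253.2, 284.8, 289.7] 266.0 269.1 [0.3938 0.0891 0.014 ]
0.85 [257.4, 165.5, 300.3, 204.6] 275.7 185.6 [0.6005 0.0627 0.014 ]
0.17 [310.7, 131.5, 373.8, 251.1] 340.9 197.2 [ 0.5686 -0.0988  0.014 ]
[0.5309 0.1955 0.1181] [-0.4 -0.5 -0.5]
0.94 [251.3, 373.4, 381.0, 468.6] 314.4 421.2 [0.5917 0.0729 0.014 ]
0.82 [72.8, 0.0, 136.2, 9.0] 102.2 2.8 [0.3653 0.2625 0.014 ]
0.79 [3.8, 217.0, 139.9, 359.0] 64.0 286.6 [0.3953 0.0929 0.014 ]
```

View pics/t4.png

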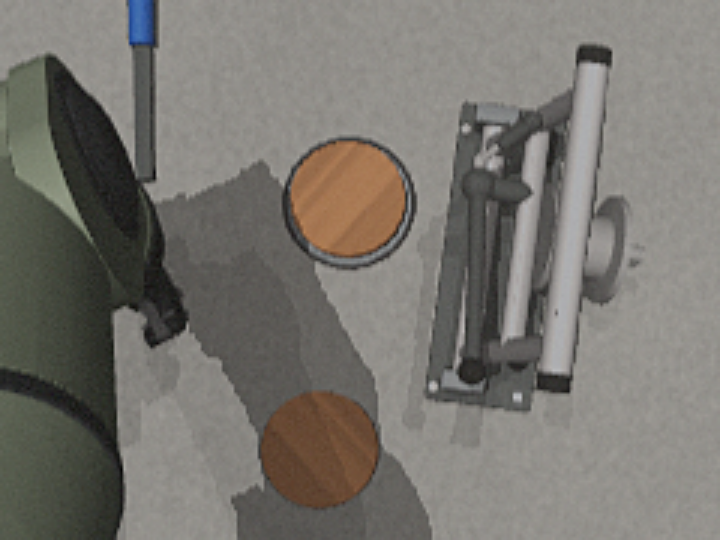

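View pics/w4.png

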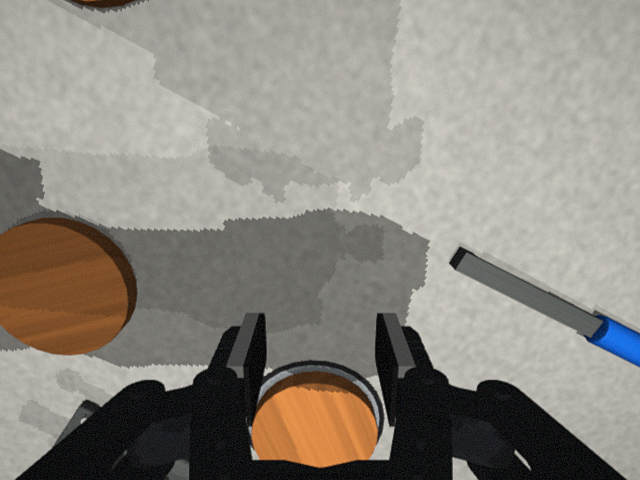

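```bash
cat >> h.py <<'E'
def Rx(a): return R.from_euler('x',a).as_matrix()
AX=np.array([-0.163,-0.840,-0.518]); AX/=np.linalg.norm(AX)
def frame_pt(q,lean): return np.array([0,0,.035])+Rx(lean)@np.array(q)
def leg(a,r=1.0):
    return np.array([.03,.04,.115])+r*R.from_rotvec(AX*a).apply([-.136,0,.043])
def B(X,b): # base->world
    x,y,th=b; Rz=R.from_euler('z',th).as_matrix(); return np.atleast_2d(X)@Rz.T+np.array([x,y,0])
E
python3 - <<'E'
from h import *
from scipy.optimize import least_squares
p=viewer.grab_frame("top");P=campose(p)
M=[[.125,.031,.01],[-.125,.031,.01],[-.125,-.057,.01],frame_pt(leg(0),.3),frame_pt([.105,0,.215+.0],.3),frame_pt([-.105,0,.215],.3),[.03,.115,0]]
c=[(465,102),(427,397),(530,409),(470,371),(594,50),(553,388),(348,202)]
uv=np.array([(160+a/3,120+b/3) for a,b in c])
f=lambda b:(proj(p,B(M,b),P)-uv).ravel()
r=least_squares(f,[.5536,-.046,-.134],loss='soft_l1'); print(r.x,f(r.x).reshape(-1,2).round(1))
b=r.x
for a in np.arange(0,1.84,.15):
    print(round(a,2),"foot base",(frame_pt(leg(a),.3)*1000).round(),"0.8r",(frame_pt(leg(a,.8),.3)*1000).round(), "vel",(Rx(.3)@np.cross(AX,leg(a)-leg(a,0))/.1426).round(2))
print("world foot",B(frame_pt(leg(0),.3),b),"pivot",B(frame_pt(leg(0,0),.3),b),leg(1.829))
im=p["pixels"].copy()
for a in np.arange(0,1.84,.3): cv2.line(im,*[tuple(int(v) for v in q) for q in proj(p,B([frame_pt(leg(a),.3),frame_pt(leg(a,0),.3)],b),P)],(0,0,255),1)
cv2.imwrite("pics/t5.png",cv2.resize(im[120:300,200:400],None,fx=3.3,fy=3.3))
s=viewer.grab_frame("side");S=campose(s);im=s["pixels"].copy()
for q in proj(s,B(M,b),S): cv2.circle(im,tuple(int(round(v)) for v in q),1,(0,0,255),-1)
for a in np.arange(0,1.84,.3): cv2.line(im,*[tuple(int(v) for v in q) for q in proj(s,B([frame_pt(leg(a),.3),frame_pt(leg(a,0),.3)],b),S)],(0,0,255),1)
cv2.imwrite("pics/s5.png",cv2.resize(im[200:320,270:430],None,fx=4,fy=4))
E
```

```text
[ 0.55212699 -0.04737048 -0.14727365] [[-0.5 -0.4]
 [-1.   0.2]
 [-0.   0.8]
 [ 0.5 -0.4]
 [-0.1  4.6]
 [ 0.3 -4. ]
 [ 0.6 -0. ]]
0.0 foot base [-106.   -8.  198.] 0.8r [-79.  -6. 190.] vel [-0.25  0.76 -0.6 ]
0.15 foot base [-110.    8.  184.] 0.8r [-82.   7. 179.] vel [-0.11  0.76 -0.64]
0.3 foot base [-111.   24.  170.] 0.8r [-82.  20. 168.] vel [ 0.04  0.75 -0.66]
0.45 foot base [-108.   40.  156.] 0.8r [-81.  33. 156.] vel [ 0.19  0.72 -0.67]
0.6 foot base [-103.   55.  142.] 0.8r [-76.  45. 145.] vel [ 0.33  0.67 -0.66]
0.75 foot base [-94.  68. 128.] 0.8r [-69.  56. 134.] vel [ 0.46  0.61 -0.64]
0.9 foot base [-83.  81. 115.] 0.8r [-60.  65. 123.] vel [ 0.59  0.54 -0.6 ]
1.05 foot base [-69.  91. 102.] 0.8r [-49.  74. 113.] vel [ 0.7   0.45 -0.55]
1.2 foot base [-53. 100.  91.] 0.8r [-36.  81. 104.] vel [ 0.8   0.36 -0.49]
1.35 foot base [-35. 107.  82.] 0.8r [-22.  86.  97.] vel [ 0.88  0.25 -0.41]
1.5 foot base [-16. 111.  74.] 0.8r [-6. 90. 90.] vel [ 0.93  0.14 -0.33]
1.65 foot base [  5. 113.  68.] 0.8r [10. 91. 85.] vel [ 0.97  0.03 -0.24]
1.8 foot base [ 26. 112.  63.] 0.8r [27. 91. 82.] vel [ 0.99 -0.08 -0.14]
world foot [[ 0.44603027 -0.0402028   0.19776397]] pivot [[ 0.58242275 -0.04758988  0.1566845 ]] [ 0.02983446  0.11498258 -0.00633666]
```

View pics/t5.png

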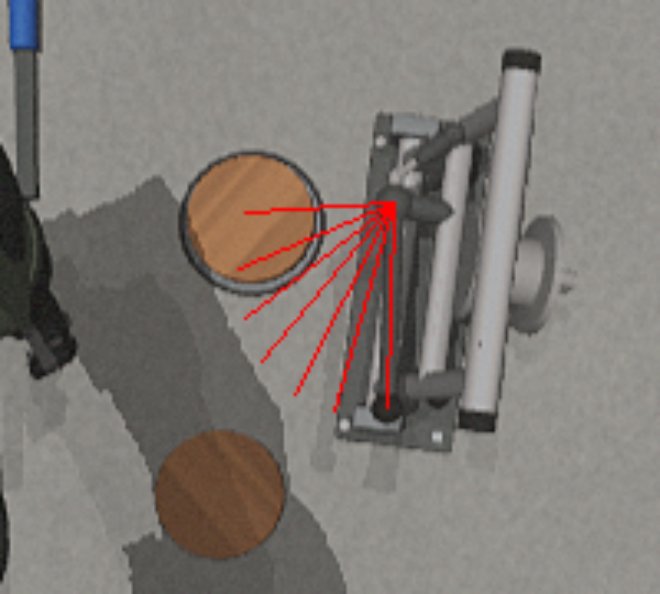

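View pics/s5.png

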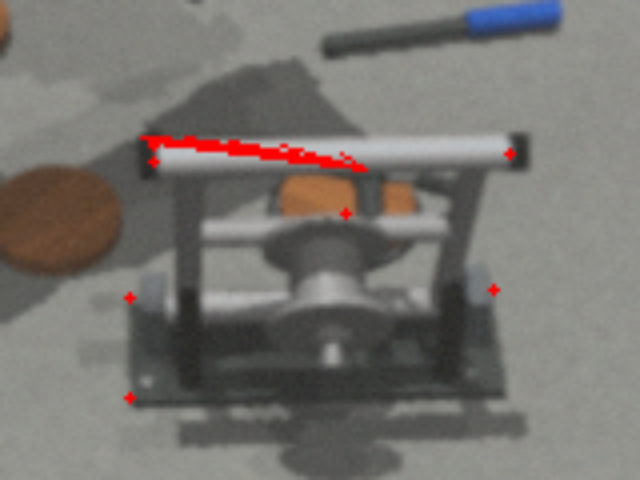

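Pad is on the circle, at about (0.600,0.062) on a centre near (0.600,0.063). Next is the kickstand: I'll push it sideways with the shut fingers held parallel to its pivot axis.

```bash
cat >> h.py <<'E'
BB=(0.552,-0.0495,-0.1473)
def kvel(a,lean=.3): return Rx(lean)@np.cross(AX,(leg(a)-leg(a,0))/.1426)
def W(v): return R.from_euler('z',BB[2]).apply(v)
def goal(pos,Rm):
    s=bot.observe(); R0=R.from_euler('xyz',s["tool_rot"]).as_matrix()
    t=R0.T@(np.array(pos)-s["position"])*1000; r=np.degrees(R.from_matrix(R0.T@Rm).as_rotvec())
    print("shift mm",t.round(1),"rot deg",r.round(1),"| at",s["position"].round(4),s["clock"].round(2),"F",s["force"].round(1))
def kR(a=.3):
    z=W(Rx(.3)@AX); x=W(kvel(a)); return np.c_[x,np.cross(z,x),z]
def kpos(a,r=.85,over=.008,off=.023,lean=.3):
    return B(frame_pt(leg(a,r),lean),BB)[0]+over*W(Rx(lean)@AX)-off*W(kvel(a))
E
python3 - <<'E'
from h import *
print(kR().round(2)); p0=kpos(0); z=kR()[:,2]; print(p0)
goal(p0-.12*z,kR()); goal(p0,kR())
E
```

```text
[[ 0.15  0.96 -0.26]
 [ 0.73 -0.28 -0.62]
 [-0.66 -0.1  -0.74]]
[ 0.46752151 -0.06642714  0.19956617]Traceback (most recent call last):
  File "<stdin>", line 3, in <module>
  File "h.py", line 38, in goal
    print("shift mm",t.round(1),"rot deg",r.round(1),"| at",s["position"].round(4),s["clock"].round(2),"F",s["force"].round(1))
                                                                                   ^^^^^^^^^^^^^^^^
AttributeError: 'float' object has no attribute 'round'
```

```bash
sed -i 's/s\["clock"\].round(2)/round(s["clock"],2)/' h.py
python3 - <<'E'
from h import *
p0=kpos(0); z=kR()[:,2]
goal(p0-.15*z,kR()); goal(p0,kR())
E
```

```text
shift mm [-137.3  -99.  -196.5] rot deg [ 21.  -37.4  40.2] | at [0.5293 0.1938 0.1144] 7.15 F [ 0.1 -1.1 -0.6]
shift mm [-201.4 -176.1  -85. ] rot deg [ 21.  -37.4  40.2] | at [0.5293 0.1938 0.1144] 7.15 F [ 0.1 -1.1 -0.6]
```

```bash
python3 -m creep '[{"rx":0,"ry":0,"rz":0,"tx":0,"ty":0,"tz":-50,"hand":1},{"rx":3,"ry":-5,"rz":6,"tx":0,"ty":0,"tz":-100,"hand":1},{"rx":7,"ry":-12,"rz":12,"tx":0,"ty":0,"tz":-150,"hand":1},{"rx":10,"ry":-18,"rz":20,"tx":-20,"ty":-10,"tz":-196,"hand":1},{"rx":13,"ry":-24,"rz":26,"tx":-50,"ty":-30,"tz":-196,"hand":1},{"rx":17,"ry":-30,"rz":32,"tx":-80,"ty":-60,"tz":-196,"hand":1},{"rx":21,"ry":-37,"rz":40,"tx":-110,"ty":-80,"tz":-196,"hand":1},{"rx":21,"ry":-37,"rz":40,"tx":-137,"ty":-99,"tz":-196,"hand":1}]'
python3 -m creep '[{"rx":0,"ry":0,"rz":0,"tx":0,"ty":0,"tz":0,"hand":1},{"rx":0,"ry":0,"rz":0,"tx":0,"ty":0,"tz":0,"hand":1}]'
python3 - <<'E'
from h import *
p0=kpos(0); z=kR()[:,2]
goal(p0-.15*z,kR()); print(bot.observe()["qpos"].round(2))
p=viewer.grab_frame("wrist");P=campose(p);im=p["pixels"].copy()
for a in [0]: cv2.line(im,*[tuple(int(v) for v in q) for q in proj(p,B([frame_pt(leg(a),.3),frame_pt(leg(a,0),.3)],BB),P)],(0,0,255),1)
cv2.line(im,*[tuple(int(v) for v in q) for q in proj(p,B([frame_pt([.105,0,.215],.3),frame_pt([-.105,0,.215],.3)],BB),P)],(0,0,255),1)
cv2.imwrite("pics/w6.png",im); p=viewer.grab_frame("side"); cv2.imwrite("pics/s6.png",p["pixels"])
E
```

```text
clock: 7.95
position: [0.5055, 0.0255, 0.3102]
tool_rot: [-3.008, 0.723, 1.372]
force: [1.0, 0.1, -0.9]
grip_width: -0.0004
clock: 8.15
position: [0.506, 0.0266, 0.3099]
tool_rot: [-3.007, 0.718, 1.377]
force: [0.4, 0.3, -0.4]
grip_width: -0.0001
shift mm [-1.  -0.1 -0.6] rot deg [-0.1 -0.3  0.3] | at [0.506  0.0266 0.3099] 8.15 F [ 0.4  0.3 -0.4]
[-0.81  0.6   0.54  1.6   0.26  1.5  -0.6 ]
```

View pics/w6.png

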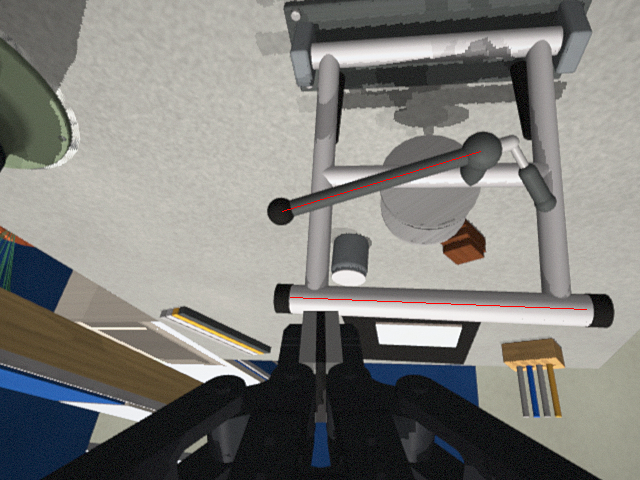

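View pics/s6.png

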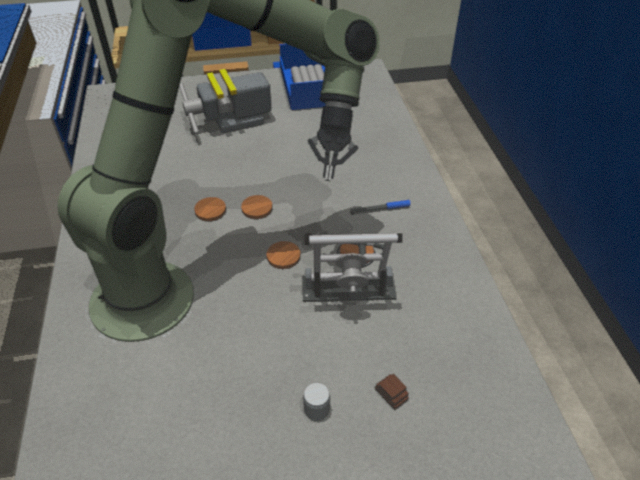

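```bash
python3 -m creep '[{"rx":0,"ry":0,"rz":0,"tx":-1,"ty":0,"tz":40,"hand":1},{"rx":0,"ry":0,"rz":0,"tx":-1,"ty":0,"tz":80,"hand":1},{"rx":0,"ry":0,"rz":0,"tx":-1,"ty":0,"tz":110,"hand":1},{"rx":0,"ry":0,"rz":0,"tx":-1,"ty":0,"tz":120,"hand":1},{"rx":0,"ry":0,"rz":0,"tx":-1,"ty":0,"tz":120,"hand":1}]'
python3 - <<'E'
from h import *
goal(kpos(0,over=.005),kR())
p=viewer.grab_frame("wrist");im=p["pixels"].copy()
cv2.imwrite("pics/w7.png",im); p=viewer.grab_frame("side"); cv2.imwrite("pics/s7.png",cv2.resize(p["pixels"][180:310,270:430],None,fx=4,fy=4))
E
```

```text
clock: 8.75
position: [0.475, -0.0475, 0.2219]
tool_rot: [-3.008, 0.716, 1.375]
force: [0.3, 0.2, 0.9]
grip_width: -0.0001
shift mm [-0.4  0.4 27.2] rot deg [-0.1 -0.4  0.3] | at [ 0.475  -0.0475  0.2219] 8.75 F [0.3 0.2 0.9]
```

View pics/w7.png

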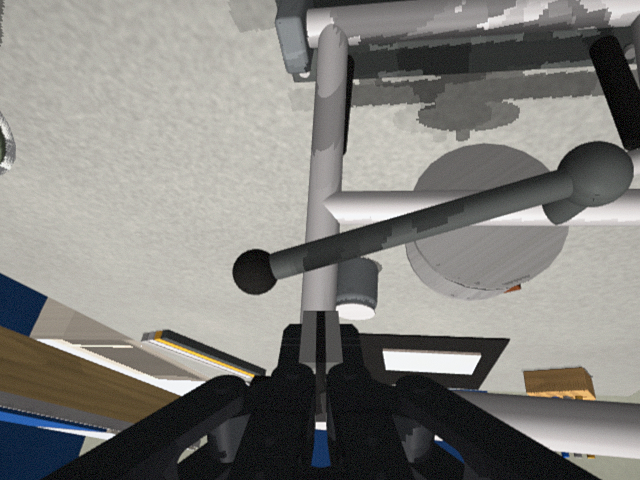

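View pics/s7.png

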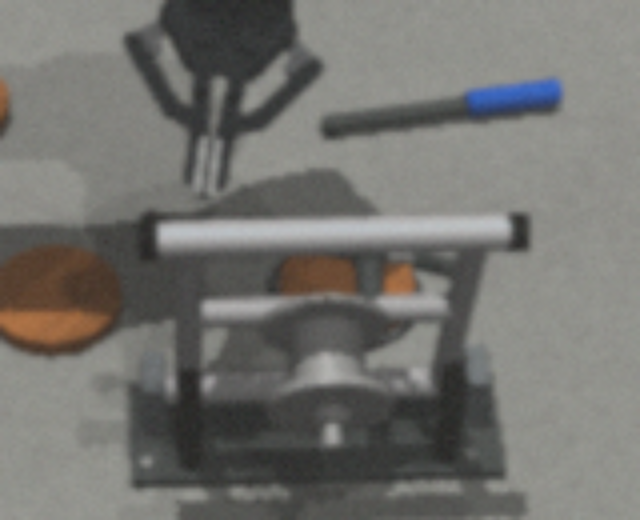

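```bash
python3 -m creep '[{"rx":0,"ry":0,"rz":0,"tx":2,"ty":0,"tz":15,"hand":1},{"rx":0,"ry":0,"rz":0,"tx":2,"ty":0,"tz":26,"hand":1},{"rx":0,"ry":0,"rz":0,"tx":2,"ty":0,"tz":27,"hand":1}]'
python3 - <<'E'
from h import *
Q=[]
s=bot.observe(); R0=R.from_euler('xyz',s["tool_rot"]).as_matrix(); print(s["position"],s["force"])
for a in (0,.1,.2,.35,.5,.65,.8,.95,1.1,1.25):
    print(a,(R0.T@(kpos(a,over=.006,off=.015)-s["position"])*1000).round())
p=viewer.grab_frame("wrist");im=p["pixels"].copy()
cv2.imwrite("pics/w8.png",im)
E
```

```text
clock: 9.15
position: [0.4684, -0.0628, 0.2004]
tool_rot: [-3.008, 0.717, 1.375]
force: [0.2, -0.5, 0.2]
grip_width: 0.0001
[ 0.46835722 -0.06283126  0.20036823] [ 0.2419712  -0.52187656  0.24345351]
0 [ 5. -2.  1.]
0.1 [17. -6.  1.]
0.2 [ 29. -10.   1.]
0.35 [ 47. -12.   1.]
0.5 [ 65. -12.   1.]
0.65 [83. -9.  2.]
0.8 [101.  -4.   2.]
0.95 [117.   4.   2.]
1.1 [132.  15.   2.]
1.25 [145.  27.   2.]
```

View pics/w8.png

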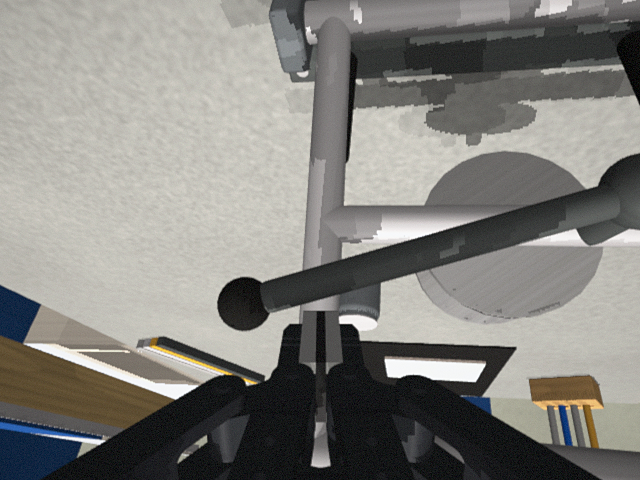

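```bash
python3 -m creep '[{"rx":0,"ry":0,"rz":0,"tx":5,"ty":-1,"tz":3,"hand":1},{"rx":0,"ry":0,"rz":0,"tx":11,"ty":-3,"tz":3,"hand":1},{"rx":0,"ry":0,"rz":0,"tx":17,"ty":-6,"tz":3,"hand":1},{"rx":0,"ry":0,"rz":0,"tx":23,"ty":-8,"tz":3,"hand":1},{"rx":0,"ry":0,"rz":0,"tx":29,"ty":-10,"tz":3,"hand":1}]'
python3 - <<'E'
from h import *
s=bot.observe(); print(s["force"],s["position"])
p=viewer.grab_frame("wrist");im=p["pixels"].copy()
cv2.imwrite("pics/w9.png",im)
E
```

```text
clock: 9.7
position: [0.4624, -0.0398, 0.1799]
tool_rot: [-3.009, 0.717, 1.375]
force: [0.8, -3.7, 0.8]
grip_width: 0.0003
[ 0.76167533 -3.72710931  0.82257989] [ 0.46239343 -0.03976844  0.17991793]
```

View pics/w9.png

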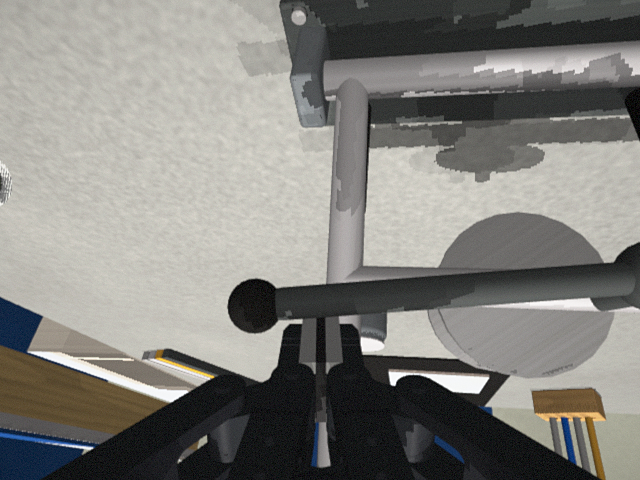

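```bash
python3 -m creep '[{"rx":0,"ry":0,"rz":0,"tx":9,"ty":-1,"tz":0,"hand":1},{"rx":0,"ry":0,"rz":0,"tx":18,"ty":-2,"tz":0,"hand":1},{"rx":0,"ry":0,"rz":0,"tx":27,"ty":-2,"tz":0,"hand":1},{"rx":0,"ry":0,"rz":0,"tx":36,"ty":-2,"tz":0,"hand":1},{"rx":0,"ry":0,"rz":0,"tx":45,"ty":-1,"tz":0,"hand":1},{"rx":0,"ry":0,"rz":0,"tx":54,"ty":1,"tz":0,"hand":1}]'
python3 - <<'E'
from h import *
s=bot.observe(); print(s["force"],s["position"])
p=viewer.grab_frame("wrist");im=p["pixels"].copy()
cv2.imwrite("pics/w10.png",im)
E
```

```text
clock: 10.35
position: [0.4714, 0.0, 0.144]
tool_rot: [-3.009, 0.717, 1.375]
force: [0.6, -2.5, 0.5]
grip_width: 0.0002
[ 0.60666644 -2.46538461  0.45096243] [4.71438869e-01 4.70198238e-05 1.44015673e-01]
```

View pics/w10.png

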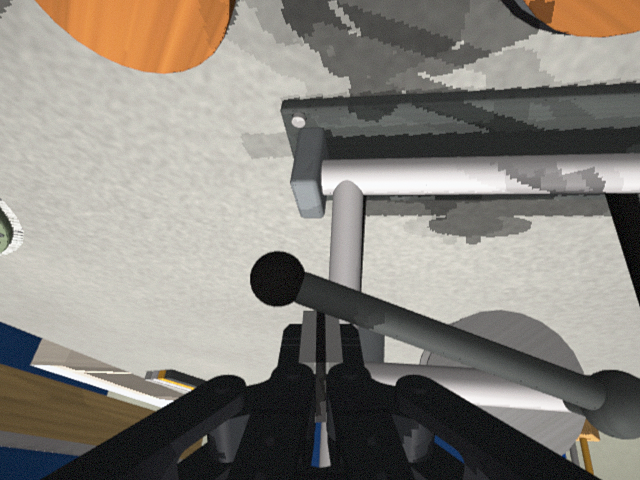

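```bash
python3 -m creep '[{"rx":0,"ry":0,"rz":0,"tx":10,"ty":2,"tz":0,"hand":1},{"rx":0,"ry":0,"rz":0,"tx":19,"ty":5,"tz":0,"hand":1},{"rx":0,"ry":0,"rz":0,"tx":28,"ty":9,"tz":0,"hand":1},{"rx":0,"ry":0,"rz":0,"tx":36,"ty":13,"tz":0,"hand":1},{"rx":0,"ry":0,"rz":0,"tx":43,"ty":18,"tz":0,"hand":1},{"rx":0,"ry":0,"rz":0,"tx":50,"ty":24,"tz":0,"hand":1},{"rx":0,"ry":0,"rz":0,"tx":50,"ty":24,"tz":0,"hand":1}]'
python3 - <<'E'
from h import *
s=bot.observe(); print(s["force"],s["position"])
p=viewer.grab_frame("wrist");im=p["pixels"].copy()
cv2.imwrite("pics/w11.png",im)
E
```

```text
clock: 11.1
position: [0.5022, 0.03, 0.1087]
tool_rot: [-3.009, 0.717, 1.375]
force: [-0.9, 0.0, 0.3]
grip_width: -0.0001
[-0.91522625  0.03907829  0.25939225] [0.50222866 0.0299763  0.10865755]
```

View pics/w11.png

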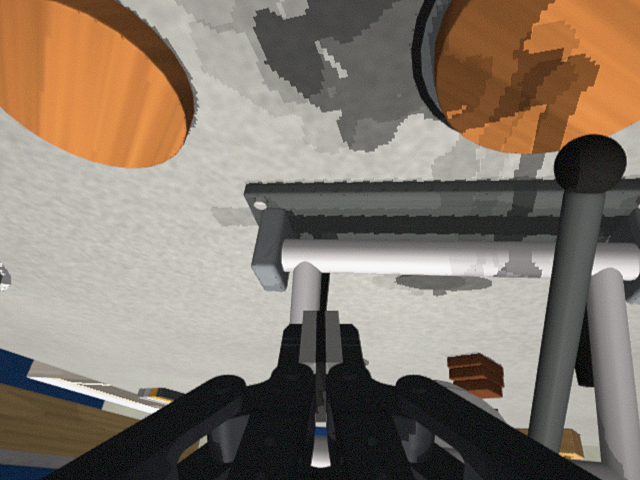

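The kickstand snapped down: the wrist view shows the foot at (590,163), over the pad side. I back off and go to a hover over the top tube.

```bash
python3 -m creep '[{"rx":0,"ry":0,"rz":0,"tx":-5,"ty":-10,"tz":-40,"hand":1},{"rx":0,"ry":0,"rz":0,"tx":-10,"ty":-20,"tz":-90,"hand":1},{"rx":0,"ry":0,"rz":0,"tx":-10,"ty":-20,"tz":-140,"hand":1},{"rx":0,"ry":0,"rz":0,"tx":-20,"ty":-20,"tz":-190,"hand":1},{"rx":0,"ry":0,"rz":0,"tx":-40,"ty":-20,"tz":-235,"hand":0.2},{"rx":0,"ry":0,"rz":0,"tx":-60,"ty":-20,"tz":-240,"hand":-0.2}]'
cat >> h.py <<'E'
def fR(l): return np.c_[W([1,0,0]),W(Rx(l)@[0,-1,0]),W(Rx(l)@[0,0,-1])]
def fpos(l,past=.017,x=0): return B(frame_pt([x,0,.215-past],l),BB)[0]
E
python3 - <<'E'
from h import *
p=pads();cv2.imwrite("pics/t12.png",p["pixels"]);P=campose(p)
im=p["pixels"].copy()
for l in(.3,):
  for pr in ([frame_pt(leg(1.829),l),frame_pt(leg(1.829,0),l)],[frame_pt([.105,0,.215],l),frame_pt([-.105,0,.215],l)]):
    cv2.line(im,*[tuple(int(v) for v in q) for q in proj(p,B(pr,BB),P)],(0,0,255),1)
cv2.imwrite("pics/t12.png",cv2.resize(im[120:300,200:400],None,fx=3.3,fy=3.3))
goal(fpos(.3)-.12*fR(.3)[:,2],fR(.3)); print(fpos(.3))
E
```

```text
clock: 11.75
position: [0.5365, 0.1404, 0.3335]
tool_rot: [-3.013, 0.713, 1.375]
force: [0.2, -0.1, -0.3]
grip_width: 0.0284
[0.5362 0.1364 0.335 ] [ 0.9 -3.4  2.5]
0.94 [250.1, 249.8, 286.5, 291.0] 265.9 268.9 [0.3943 0.0894 0.014 ]
0.7 [254.1, 165.9, 295.0, 206.1] 274.7 186.2 [0.5991 0.0653 0.014 ]
0.69 [158.1, 274.1, 200.8, 311.7] 178.9 292.1 [0.3411 0.3039 0.014 ]
0.69 [152.1, 329.6, 188.9, 368.7] 172.1 350.8 [0.1988 0.3204 0.014 ]
shift mm [-209.8   79.8  165.4] rot deg [38.7 50.  74.8] | at [0.5357 0.1363 0.3328] 11.85 F [-0.2  0.9 -0.6]
[ 0.54341217 -0.10737936  0.22415662]
```

View pics/t12.png

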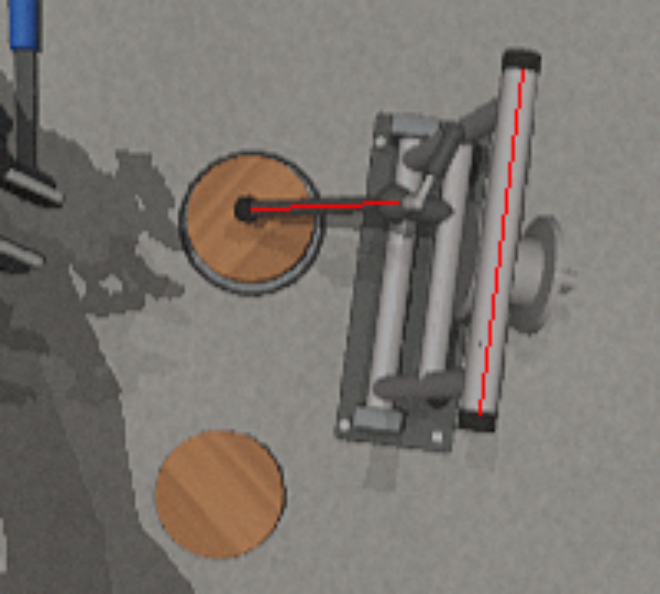

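```bash
python3 -m creep '[{"rx":3,"ry":4,"rz":6,"tx":-10,"ty":4,"tz":-5,"hand":-0.3},{"rx":6,"ry":8,"rz":12,"tx":-25,"ty":10,"tz":0,"hand":-0.3},{"rx":9,"ry":12,"rz":18,"tx":-45,"ty":17,"tz":20,"hand":-0.3},{"rx":13,"ry":16,"rz":24,"tx":-65,"ty":25,"tz":38,"hand":-0.3},{"rx":16,"ry":20,"rz":31,"tx":-85,"ty":32,"tz":56,"hand":-0.3},{"rx":19,"ry":25,"rz":37,"tx":-105,"ty":40,"tz":74,"hand":-0.3},{"rx":23,"ry":29,"rz":44,"tx":-125,"ty":47,"tz":90,"hand":-0.3},{"rx":26,"ry":33,"rz":50,"tx":-140,"ty":53,"tz":105,"hand":-0.3}]'
python3 - <<'E'
from h import *
goal(fpos(.3)-.12*fR(.3)[:,2],fR(.3)); print(bot.observe()["qpos"].round(2),bot.observe()["grip_width"])
E
```

```text
clock: 12.65
position: [0.5377, -0.0468, 0.3379]
tool_rot: [-3.023, 0.206, 0.329]
force: [0.7, 0.8, -0.1]
grip_width: 0.055
shift mm [-30.   90.6  -5.5] rot deg [12.9 17.  24.3] | at [ 0.5377 -0.0468  0.3379] 12.65 F [ 0.7  0.8 -0.1]
[-0.44  0.5   0.68  1.52 -0.31  1.47 -0.96] 0.055025287780303356
```

```bash
python3 -m creep '[{"rx":3,"ry":4,"rz":6,"tx":-8,"ty":23,"tz":-1,"hand":-0.5},{"rx":6,"ry":8,"rz":12,"tx":-15,"ty":45,"tz":-3,"hand":-0.5},{"rx":10,"ry":13,"rz":18,"tx":-23,"ty":68,"tz":-4,"hand":-0.5},{"rx":13,"ry":17,"rz":24,"tx":-30,"ty":91,"tz":-5,"hand":-0.5},{"rx":13,"ry":17,"rz":24,"tx":-30,"ty":91,"tz":-5,"hand":-0.5},{"rx":13,"ry":17,"rz":24,"tx":-30,"ty":91,"tz":-5,"hand":-0.5}]'
python3 - <<'E'
from h import *
goal(fpos(.3),fR(.3)); print(bot.observe()["qpos"].round(2),bot.observe()["grip_width"])
p=viewer.grab_frame("wrist");P=campose(p);im=p["pixels"].copy()
cv2.line(im,*[tuple(int(v) for v in q) for q in proj(p,B([frame_pt([.105,0,.215],.3),frame_pt([-.105,0,.215],.3)],BB),P)],(0,0,255),1)
cv2.imwrite("pics/w13.png",im)
E
```

```text
clock: 13.25
position: [0.5386, -0.1414, 0.3383]
tool_rot: [-2.842, 0.002, -0.137]
force: [0.8, 1.3, -0.8]
grip_width: 0.0639
shift mm [  0.3   0.9 119.2] rot deg [-0.   0.3  0.5] | at [ 0.5386 -0.1414  0.3383] 13.25 F [ 0.8  1.3 -0.8]
[-0.19  0.44  0.75  1.64 -0.59  1.34 -1.  ] 0.0638670350928013
```

View pics/w13.png

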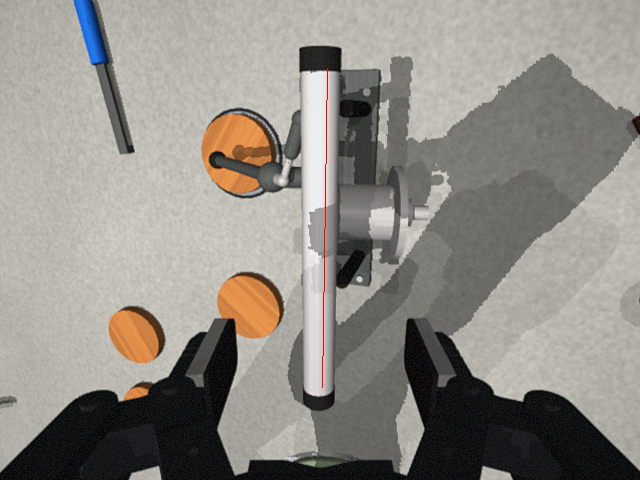

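```bash
python3 -m creep '[{"rx":0,"ry":0,"rz":0,"tx":0,"ty":-1,"tz":35,"hand":-0.5},{"rx":0,"ry":0,"rz":0,"tx":0,"ty":-1,"tz":70,"hand":-0.5},{"rx":0,"ry":0,"rz":0,"tx":0,"ty":-1,"tz":100,"hand":-0.5},{"rx":0,"ry":0,"rz":0,"tx":0,"ty":-1,"tz":115,"hand":-0.5},{"rx":0,"ry":0,"rz":0,"tx":0,"ty":-1,"tz":118,"hand":-0.5},{"rx":0,"ry":0,"rz":0,"tx":0,"ty":-1,"tz":118,"hand":-0.5}]'
python3 - <<'E'
from h import *
s=bot.observe(); print(s["force"],s["position"])
p=viewer.grab_frame("side"); cv2.imwrite("pics/s14.png",cv2.resize(p["pixels"][140:310,270:430],None,fx=3.5,fy=3.5))
p=viewer.grab_frame("wrist"); cv2.imwrite("pics/w14.png",p["pixels"])
E
```

```text
clock: 13.9
position: [0.5447, -0.1051, 0.2269]
tool_rot: [-2.842, 0.0, -0.134]
force: [0.2, -0.6, 0.1]
grip_width: 0.0646
[ 0.24435982 -0.62793207  0.13663983] [ 0.54468712 -0.1050931   0.2269119 ]
```

View pics/s14.png

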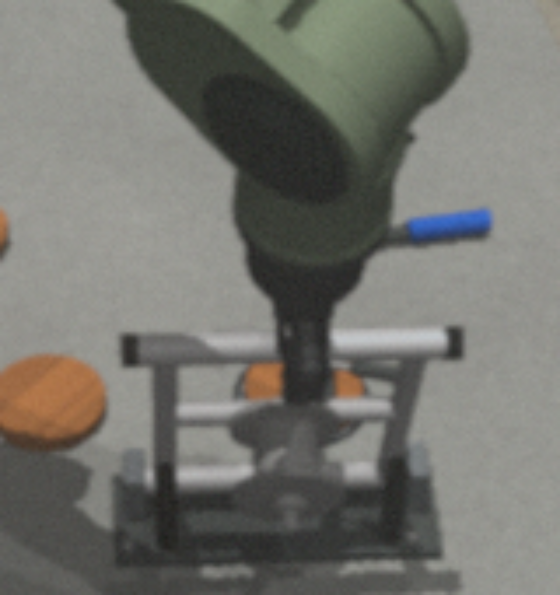

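View pics/w14.png

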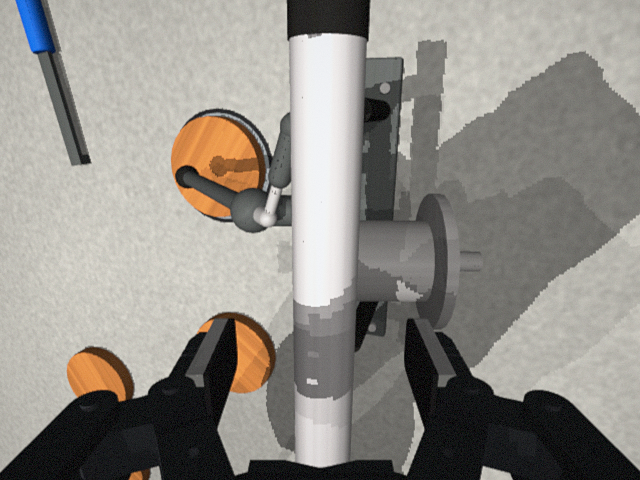

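```bash
python3 -m creep '[{"rx":0,"ry":0,"rz":0,"tx":0,"ty":0,"tz":2,"hand":1},{"rx":0,"ry":0,"rz":0,"tx":0,"ty":0,"tz":2,"hand":1},{"rx":0,"ry":0,"rz":0,"tx":0,"ty":0,"tz":2,"hand":1},{"rx":0,"ry":0,"rz":0,"tx":0,"ty":0,"tz":2,"hand":1},{"rx":0,"ry":0,"rz":0,"tx":0,"ty":0,"tz":2,"hand":1},{"rx":0,"ry":0,"rz":0,"tx":0,"ty":0,"tz":2,"hand":1}]' 40
python3 - <<'E'
from h import *
s=bot.observe(); print(s["grip_width"],s["force"]); d=s["position"]-fpos(.3)
R0=R.from_euler('xyz',s["tool_rot"]).as_matrix()
print("off in tool",R0.T@d*1000)
c=B([0,0,.035],BB)[0]; ax=W([1,0,0])
for th in (0.05,.1,.15,.2,.25,.3):
    Q=R.from_rotvec(-ax*th).as_matrix(); n=c+Q@(s["position"]-c)
    print(th,(R0.T@(n-s["position"])*1000).round(1),np.degrees(R.from_matrix(R0.T@Q@R0).as_rotvec()).round(1))
E
```

```text
clock: 14.6
position: [0.5446, -0.105, 0.2249]
tool_rot: [-2.842, -0.0, -0.135]
force: [-1.9, -3.9, 6.5]
grip_width: 0.0212
0.021152296044138447 [-1.94956383 -3.89153354  6.50901503]
off in tool [ 0.84088504 -2.58977613 -0.02962361]
0.05 [ 0.1 -9.9  0.4] [-2.9 -0.   0. ]
0.1 [  0.2 -19.8   1.2] [-5.7 -0.1  0. ]
0.15 [  0.3 -29.6   2.6] [-8.6 -0.1  0. ]
0.2 [  0.5 -39.3   4.4] [-11.5  -0.1   0. ]
0.25 [  0.6 -48.9   6.8] [-14.3  -0.2   0. ]
0.3 [  0.7 -58.4   9.6] [-17.2  -0.2   0.1]
```

```bash
python3 -m creep '[{"rx":-1.4,"ry":0,"rz":0,"tx":0,"ty":-5,"tz":0.2,"hand":1},{"rx":-2.9,"ry":0,"rz":0,"tx":0,"ty":-10,"tz":0.4,"hand":1},{"rx":-4.3,"ry":0,"rz":0,"tx":0,"ty":-15,"tz":0.8,"hand":1},{"rx":-5.7,"ry":0,"rz":0,"tx":0,"ty":-20,"tz":1.2,"hand":1},{"rx":-7.2,"ry":0,"rz":0,"tx":0,"ty":-25,"tz":1.9,"hand":1},{"rx":-8.6,"ry":0,"rz":0,"tx":0,"ty":-29.6,"tz":2.6,"hand":1},{"rx":-8.6,"ry":0,"rz":0,"tx":0,"ty":-29.6,"tz":2.6,"hand":1}]'
python3 - <<'E'
from h import *
s=bot.observe(); print(s["grip_width"],s["force"],s["moment"],s["tool_rot"],s["position"])
R0=R.from_euler('xyz',s["tool_rot"]).as_matrix()
c=B([0,0,.035],BB)[0]; ax=W([1,0,0])
v=R.from_euler('z',-BB[2]).apply(s["position"]-c); print("lean by pos",np.arctan2(-v[1],v[2]))
p=pads("side"); cv2.imwrite("pics/s15.png",cv2.resize(p["pixels"][140:310,270:430],None,fx=3.5,fy=3.5))
E
```

```text
clock: 15.3
position: [0.5489, -0.075, 0.2317]
tool_rot: [-2.992, -0.001, -0.134]
force: [-2.9, -2.6, 8.6]
grip_width: 0.0208
0.020767547212071365 [-2.90944142 -2.58248204  8.64462711] [-0.37226764  0.34979426 -0.14271416] [-2.99239773e+00 -8.35414545e-04 -1.33507618e-01] [ 0.54894407 -0.07499866  0.23165356]
lean by pos 0.12980545875778204
[ 0.5489 -0.0754  0.2316] [-1.1 -1.8  9.8]
0.96 [245.9, 195.3, 273.3, 218.9] 256.5 206.4 [0.339  0.2971 0.014 ]
0.81 [196.0, 197.2, 227.4, 219.8] 210.4 208.2 [0.1993 0.314  0.014 ]
0.74 [264.2, 239.9, 298.8, 268.8] 284.0 254.4 [0.3948 0.0816 0.014 ]
0.54 [343.4, 239.0, 372.5, 264.1] 361.8 252.1 [0.6133 0.0511 0.014 ]
```

View pics/s15.png

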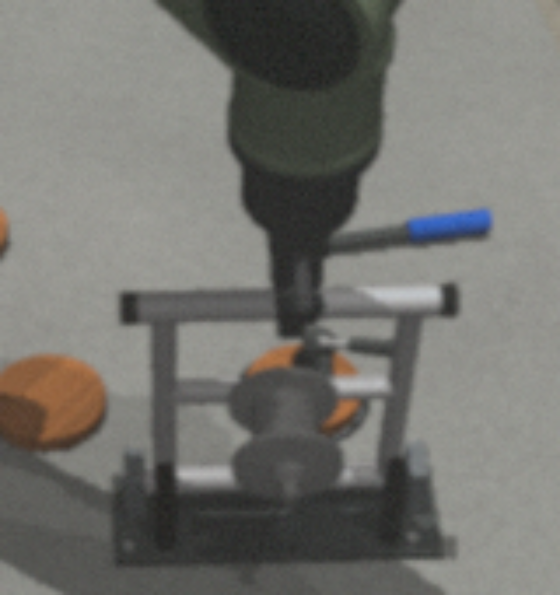

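```bash
python3 -m creep '[{"rx":-1.4,"ry":0,"rz":0,"tx":0,"ty":-5,"tz":0,"hand":1},{"rx":-2.9,"ry":0,"rz":0,"tx":0,"ty":-10,"tz":0,"hand":1},{"rx":-4.3,"ry":0,"rz":0,"tx":0,"ty":-15,"tz":0.2,"hand":1},{"rx":-5.7,"ry":0,"rz":0,"tx":0,"ty":-20,"tz":0.5,"hand":1},{"rx":-7.2,"ry":0,"rz":0,"tx":0,"ty":-25,"tz":1,"hand":1},{"rx":-8.4,"ry":0,"rz":0,"tx":0,"ty":-28,"tz":1.5,"hand":1},{"rx":-8.4,"ry":0,"rz":0,"tx":0,"ty":-28,"tz":1.5,"hand":1},{"rx":-8.4,"ry":0,"rz":0,"tx":0,"ty":-28,"tz":1.5,"hand":1}]'
python3 - <<'E'
from h import *
s=bot.observe(); print(s["grip_width"],s["force"],s["moment"],s["tool_rot"],s["position"])
for b in (-.0474,-.0495):
    c=B([0,0,.035],(BB[0],b,BB[2]))[0]; v=R.from_euler('z',-BB[2]).apply(s["position"]-c); print("lean by pos",np.arctan2(-v[1],v[2]))
for n in("side","top"):
    p=viewer.grab_frame(n);P=campose(p); im=p["pixels"].copy()
    for l,col in((0,(0,0,255)),(.07,(0,255,0)),(-.06,(255,0,0))):
        cv2.line(im,*[tuple(int(v) for v in q) for q in proj(p,B([frame_pt([.105,0,.215],l),frame_pt([-.105,0,.215],l)],(.552,-.0474,BB[2])),P)],col,1)
    cv2.imwrite(f"pics/{n}16.png",cv2.resize(im[140:310,270:430] if n=="side" else im[120:290,230:390],None,fx=3.5,fy=3.5))
E
```

```text
clock: 16.2
position: [0.5528, -0.048, 0.2337]
tool_rot: [-3.138, -0.001, -0.135]
force: [8.2, -1.4, -3.8]
grip_width: 0.0207
0.020666385744657786 [ 8.21671604 -1.40099146 -3.82639965] [-0.09559609 -1.53088939 -0.06459217] [-3.13815407e+00 -1.09780126e-03 -1.34527833e-01] [ 0.55279554 -0.0480484   0.23367631]
lean by pos 0.002640579567422153
lean by pos -0.007814749652679958
```

View pics/side16.png

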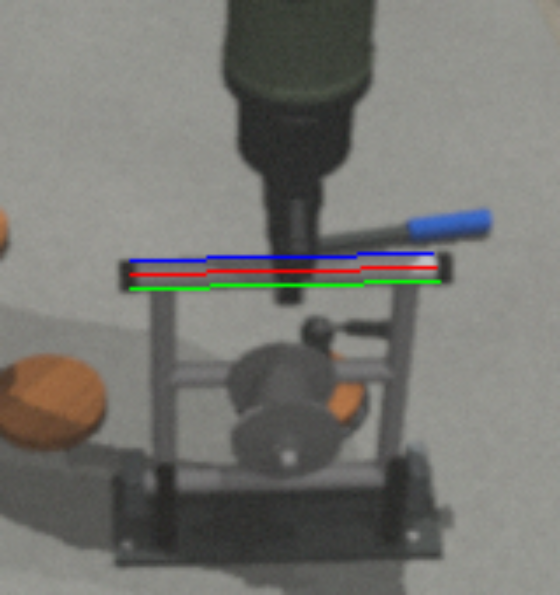

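View pics/top16.png

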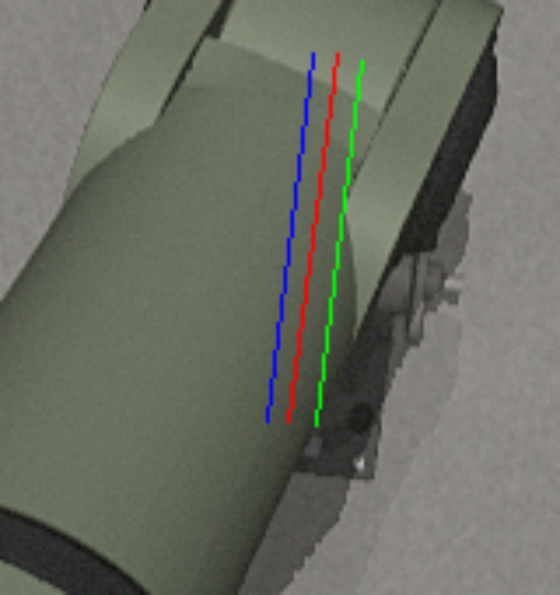

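```bash
python3 -m creep '[{"rx":0,"ry":0,"rz":0,"tx":0,"ty":0,"tz":0,"hand":1},{"rx":0,"ry":0,"rz":0,"tx":0,"ty":0,"tz":0,"hand":1},{"rx":0,"ry":0,"rz":0,"tx":0,"ty":0,"tz":0,"hand":1},{"rx":0,"ry":0,"rz":0,"tx":0,"ty":0,"tz":0,"hand":1}]'
python3 - <<'E'
from h import *
p=pads("wrist"); cv2.imwrite("pics/w17.png",p["pixels"]); print(bot.observe()["grip_width"])
for _ in range(3):
    viewer.grab_frame("side"); s=bot.observe(); print(s["position"].round(4),s["force"].round(1))
p=viewer.grab_frame("top"); 
for n in("file","tin","offcut"):
    d=viewer.outline_of(n,p)
    if d: ys,xs=np.nonzero(d[0]["mask"]); print(n,ray(p,(xs.mean(),ys.mean()),0.02)[:2])
E
```

```text
clock: 16.7
position: [0.5527, -0.0484, 0.2337]
tool_rot: [-3.138, -0.001, -0.135]
force: [6.9, -0.5, -4.1]
grip_width: 0.0206
[ 0.5527 -0.0484  0.2337] [ 7.7 -1.4 -3.2]
0.9 [136.8, 118.4, 247.2, 225.7] 188.7 168.3 [0.6033 0.0628 0.014 ]
0.61 [0.0, 396.0, 83.1, 471.8] 37.3 431.6 [0.344  0.2975 0.014 ]
0.59 [172.0, 0.6, 479.2, 468.3] 335.3 224.4 [ 0.5353 -0.059   0.014 ]
0.57 [168.9, 326.3, 249.3, 384.6] 208.9 355.8 [0.4139 0.0873 0.014 ]
0.020550086516788694
[ 0.5527 -0.0485  0.2337] [ 7.6 -0.6 -3.3]
[ 0.5527 -0.0484  0.2337] [ 7.2 -1.  -3.1]
[ 0.5527 -0.0485  0.2337] [ 7.6  0.1 -3.1]
file [0.71979724 0.23187421]
tin [ 0.40440155 -0.4037306 ]
offcut [ 0.58191712 -0.38898042]
```

View pics/w17.png

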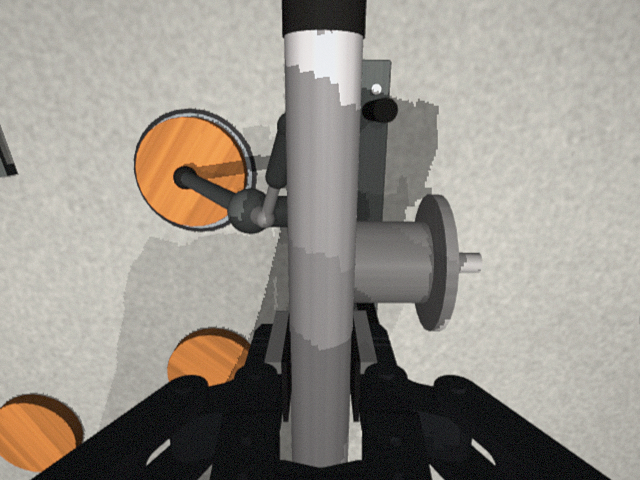

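The wrist view shows the foot at (185,175) over the pad, the pad inside its circle, and the tube held in the fingers. Readings are steady, so I hand in.

```bash
python3 -c "
from workcell import bot
print(bot.job_done()); s=bot.observe(); print(s['clock'],s['position'],s['grip_width'],s['force'])"
```

```text
the job is handed in; nothing more can be done
None
the job is handed in; nothing more can be done
```

I did all three steps in order and handed the job in about 17 s into the 67 s allowed. No verdict was reported.

- **Pad:** I took the disc farthest from the robot base, at (203,226) in the first top picture. I pushed it flat along the bench with half-open fingers. In the last wrist picture it lies inside the ring, with its centre within about 4 mm of the circle's centre. The cameras disagree by 2–7 mm in world y.
- **Kickstand:** I swept the leg over centre with shut fingers until it snapped down. It matched the fully-down position in the top view, and its foot is over the pad.
- **Frame:** I gripped the top tube (40 N set, about 21 mm opening) and turned it upright. Measured by position and by tool tilt, the lean is about 0.00 ± 0.01 rad, and the side picture agrees. The arm holds the tube still, with the fingers shut on it.
- **Bystanders:** the file, tin and offcut show within about 1.5 mm of where they started.

The arm also presses about 7 N along the tube and 3–4 N vertically, which I left as it was. I could not read the state after handing in, because the interface refuses further calls.

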